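# Dock and charge the mixing pot

## Robot

A 7-joint arm with a two-finger parallel gripper is mounted at the origin on the work surface. World frame = base frame: x ahead of the robot, y to its left, z up, the work surface at z = 0. Lengths are in m, angles in rad, forces in N, time in s.
With the tool pointing down it reaches from about 0.4 to 0.85 m from the base axis. Payload 4.5 kg.
Tool frame: the origin (TCP) lies at the very end of the fingers, on their centre line; the grasp point (between the pads) lies 19 mm behind it; z points along the fingers, y is the direction in which the jaws open and shut (so a half turn about z gives the same grasp; the last joint's range is limited). The gripper opens to 88 mm and grips with 3 to 60 N. Pads are 18 mm wide; open, the fingers measure 123 mm over their backs; the gripper's body (75 mm by 187 mm) begins 45 mm behind the grasp point.
Start: joints at [-1.261, 0.689, -0.195, 1.565, 0.157, 0.902, -0.215], TCP at [0.17, 0.601, 0.239] pointing down, gripper open.
Joint ranges: [-3.01, 3.01], [-0.46, 2.08], [-1.47, 1.51], [0.13, 2.56], [-1, 4.14], [0.04, 2.09], [-2.66, 2.66]. Speed limits (rad/s): [2.57, 2.57, 3.14, 3.14, 3.14, 3.14, 3.14].

## Interface

Orientations are given as a unit quaternion [w, x, y, z].
In Python, from workcell import manip gives the robot as it stands. The module is installed in compiled form; this text tells all that it offers.
- The arm moves only by the shell command python3 -m handwheel 'ROWS' [FORCE]. ROWS is JSON, a list that holds one entry, the list of rows, each a list of 5 numbers: the shift along the world's x, y, z in units of 100 mm (1.0 is 100 mm), then the turn about the world's z in units of 90 degrees (1.0 is 90 degrees), then the opening, from 0 (shut) to 1 (fully open). A call has 1 to 8 rows; each row is the pose to reach, as a shift and turn from the pose commanded when the call began; what a row does not reach only later rows make up. A row lasts 1/10 s, in which the tool goes at most 50 mm and 8.59 degrees, less where a joint would pass 70% of its speed; a pose out of reach is approached as far as the arm can. A call with a number of a shift or a turn outside -1 to 1 is refused whole. A call with a gripper value outside its range is refused whole. The fingers move at their own pace and stop on an object; FORCE is the grip in N (left out, the last holds). Time passes only in rows, so rows that repeat a pose let the fingers close. It gives the time, the measured TCP pose, the force and the opening at its end, in the units of the state.
- manip.state(): the state, without advancing time (a new reading comes with each control period).
- manip.capture(name): name is "scene" or "top" or "wrist"; returns a dict with "pixels" (384x512x3 uint8, red, green, blue), "intrinsics" (3x3 intrinsics, pixels), "world_to_cam" (4x4, takes a point from world to camera coordinates). Camera axes: x right, y down, z forward; pixel columns grow to the right and rows downward; lengths in m; the calibration is good to about 2 mm. A picture is of the moment at which its call begins. There is no depth.
- manip.finish_job(): hands the job in, once; it reports no verdict.
The state is a dict: "time_s": time; "q": joint angles; "qvel": joint speeds; "tau": joint torques, N m; "ee_pos": TCP position; "tcp_rot": TCP orientation; "contact_force": force on the tool from outside, world axes, zero at the start; "wrist_torque": the same for the moment, N m; "width": finger opening in m.
Only numpy, scipy, OpenCV 4.12 (cv2) and the standard library are available. Lean on these libraries where they do the work, as an engineer would, in place of code of your own. Each camera call takes 0.05 s, during which the arm holds its last target. There are 200 camera calls.

## Task

Push the steel mixing pot along the bench, without lifting or tipping it and without putting the fingers inside it, fully home into the docking yoke. Only then tip all six grinding balls from the tray into the pot, and stand the empty tray flat on the bench again. Do not disturb the jar, the torch or the wrench.

Things in the scene. Friction and masses are not known exactly. Their poses are not given: they have to be found in the camera images.
- mix_pot: Open stainless mixing pot, a plain upright cylinder with straight walls: outside diameter 110 mm, height 85 mm, inside diameter 100 mm, floor 6 mm thick, 0.5 to 1 kg, loose on the bench. Wider than the gripper opens. Origin: centre of its underside; z up along its axis.
- pot_inside: The inner surface of the mixing pot (part of it; inside diameter 100 mm, rim 85 mm above the bench). Origin as for mix_pot.
- yoke: Cream docking yoke bolted to the bench: half-round wall 24 mm high, inner radius 60, outer 69 mm, open to its own -x, with two flared guides reaching 37 mm out there (134 mm apart at the tips). Behind it (x 67 to 123 mm) a block 80 mm wide, 50 mm high, with a knob to 62 mm. Origin: centre of the half-round at bench level; x runs from mouth to back.
- yoke_center (a point): Centre of the yoke's half-round, on the bench: the pot's centre belongs here.
- tray: Aluminium tray with six balls: trough, x -75 to +60 mm, 62 mm wide (56 inside), walls 32 mm, floor 3 mm, 0.2 kg. The nose (-x) has no end wall: the floor ramps up from x = -45 to a lip 15 mm high at -75 mm, so balls stay until the nose tips over 22 deg down. At +x (60 to 70 mm) an upright black grip plate, 10 mm thick, 44 mm wide (y), to 85 mm high. Origin: on the underside, mid-width.
- tray_grip (a point): Point in the middle of the grip plate, 66 mm above the tray's underside and 65 mm behind its origin (+x); to be pinched along the tray's x.
- tray_nose (a point): Middle of the pouring lip, 75 mm ahead of the tray's origin (-x) and 15 mm above the underside.
- jar: Bystander: amber glass jar with black cap, diameter 48 mm, height 85 mm, standing loose beside the yoke. Origin: centre of underside.
- torch: Bystander: black torch standing on its head, diameter 48 mm, height 95 mm, loose beside the yoke. Origin: centre of underside.
- wrench: Bystander: steel wrench 160 mm long lying loose on the far left of the bench. Origin: underside, about its middle; x along it.
- ball0: White ceramic grinding ball, diameter 20 mm, 16 g, one of six lying in the tray. Origin: its centre.
- ball1: White ceramic grinding ball, diameter 20 mm, 16 g, one of six lying in the tray. Origin: its centre.
- ball2: White ceramic grinding ball, diameter 20 mm, 16 g, one of six lying in the tray. Origin: its centre.
- ball3: White ceramic grinding ball, diameter 20 mm, 16 g, one of six lying in the tray. Origin: its centre.
- ball4: White ceramic grinding ball, diameter 20 mm, 16 g, one of six lying in the tray. Origin: its centre.
- ball5: White ceramic grinding ball, diameter 20 mm, 16 g, one of six lying in the tray. Origin: its centre.
Things that resemble listed ones, but are neither listed nor needed, are in the scene too. What is shaped like the tray but purple, turquoise or yellow is not meant.

How it is judged:
On the way, in this order (a step that is already met when the one before it is completed fails the run):
1. the empty pot stands home in the yoke (horizontal distance between mix_pot and yoke_center below 0.012 m and angle between mix_pot's own z axis and vertical below 0.1 rad and linear speed of mix_pot below 0.03 m/s), for 0.2 s.
2. all six balls are in the docked pot (horizontal distance between mix_pot and yoke_center below 0.012 m and angle between mix_pot's own z axis and vertical below 0.1 rad and horizontal distance between each of ball0, ball1, ball2, ball3, ball4, ball5 and mix_pot below 0.05 m and height (world z) of each of ball0, ball1, ball2, ball3, ball4, ball5 below 0.075 m), for 0.2 s.
At the end, for the whole second after the job is handed in: The pot stands upright in the yoke, its centre within 12 mm of the yoke's centre; all six balls are inside the pot; the tray stands flat and still on the bench, let go (all of step 2 and angle between tray's own z axis and vertical below 0.1 rad and height (world z) of tray below 0.008 m and linear speed of each of mix_pot, tray below 0.03 m/s); the robot touches nothing.
It fails at once if the pot is lifted off the bench (more than 12 mm) or tipped (more than 0.25 rad) (height (world z) of mix_pot above 0.012 m or angle between mix_pot's own z axis and vertical above 0.25 rad).
It fails at once if the fingers touch the inside of the pot (contact force between the fingers and pot_inside above 0.5 N).
It fails at once if the jar, torch or wrench is moved more than 20 mm or knocked over (distance of any of jar, torch, wrench from where it was at the start of the episode above 0.02 m or angle between any of jar, torch's own z axis and vertical above 0.3 rad).
It also fails if it takes over 72 s, if anything falls off the work surface, if the arm or the gripper's body presses on something with over 40 N, if the wrist force passes 120 N, or if a joint passes its speed limit or range.

## Working session

There is one attempt and no reset: what is moved stays moved. The work goes in short steps, Python scripts to look and compute and a shell command to move; the robot and the scene stay as the last step left them, time stands still between calls to the robot, and variables do not carry over. Pictures are saved under pics/ and viewed, about 8 in all and at most 12, crops included, and the job is handed in when it is done.

```bash
mkdir -p pics; cat > h.py <<'E'
import numpy as np, cv2
from workcell import manip
def cap(n):
    c=manip.capture(n); return c['pixels'],np.array(c['intrinsics']),np.array(c['world_to_cam'])
def ray(px,K,T,z):
    R,t=T[:3,:3],T[:3,3]; o=-R.T@t
    d=R.T@np.linalg.inv(K)@np.array([px[0],px[1],1.]); return o+d*(z-o[2])/d[2]
def proj(p,K,T):
    q=K@(T[:3,:3]@np.array(p)+T[:3,3]); return q[:2]/q[2]
def save(im,name,s=1.5):
    cv2.imwrite('pics/'+name,cv2.resize(im[:,:,::-1],None,fx=s,fy=s,interpolation=cv2.INTER_CUBIC))
E
python3 - <<'E'
from h import *
for n in('scene','top'):
    p,K,T=cap(n); np.savez(n+'0.npz',p=p,K=K,T=T); save(p,n+'0.png')
    print(n,K[0,0],(-T[:3,:3].T@T[:3,3]).round(3))
print(manip.state())
E
```

```text
scene 385.8377004556383 [ 1.003 -0.399  0.882]
top 366.7944877402262 [ 0.502 -0.074  1.03 ]
{'time_s': 0.1, 'q': array([-1.26119259,  0.689891  , -0.19451069,  1.56621007,  0.15730506,
        0.90248542, -0.21509537]), 'qvel': array([-0.00121638, -0.00249693, -0.00038593, -0.00368376, -0.00131838,
        0.00092584, -0.00029732]), 'tau': array([-3.44685861e-03, -5.28504252e+01, -1.27171978e+00, -1.53837043e+01,
       -5.26432937e-02,  1.99672279e-03,  3.09054099e-05]), 'ee_pos': array([0.17009772, 0.60083893, 0.23800366]), 'tcp_rot': array([-4.81294131e-05,  1.37428937e-01,  9.90511305e-01, -8.00340006e-04]), 'contact_force': array([-0.57595898,  0.34221376, -0.26075597]), 'wrist_torque': array([ 0.01919455,  0.03565846, -0.0292913 ]), 'width': 0.0879586745103359}
```

View pics/top0.png

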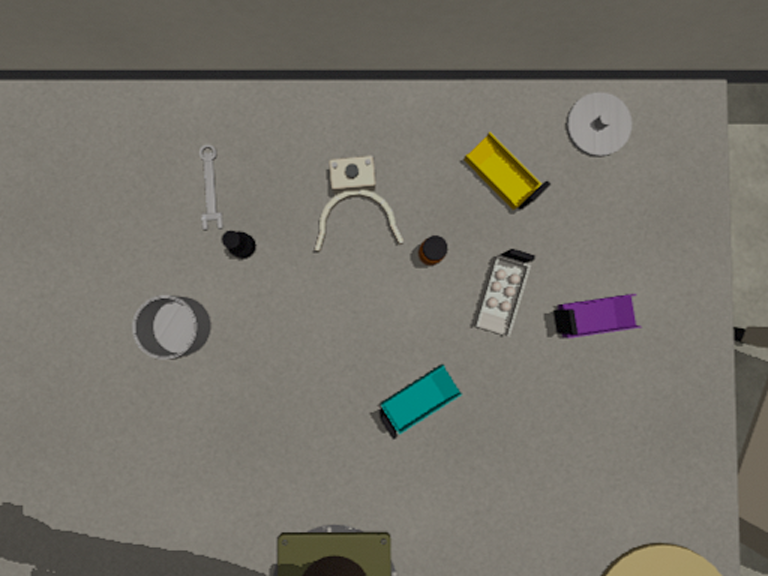

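View pics/scene0.png

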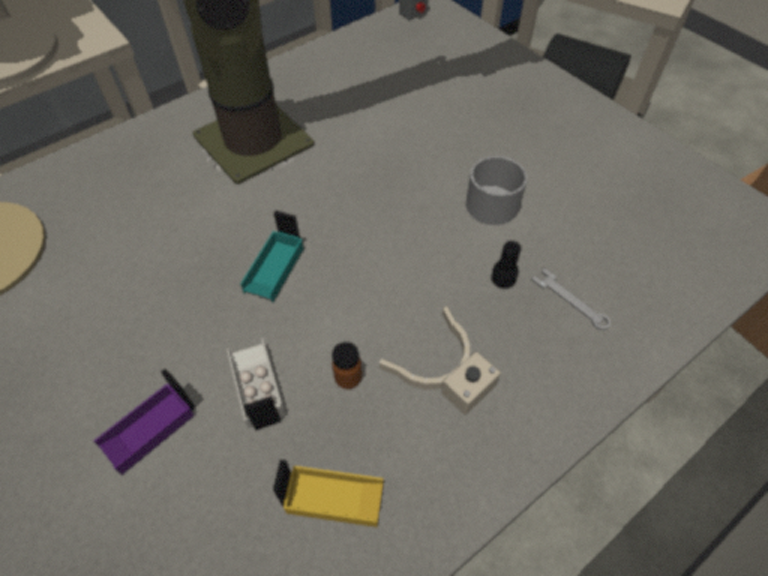

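```bash
python3 - <<'E'
from h import *
d=np.load('top0.npz');p,K,T=d['p'],d['K'],d['T']
hsv=cv2.cvtColor(p,cv2.COLOR_RGB2HSV)
R=lambda x,y,z:ray((x/1.5,y/1.5),K,T,z)[:2].round(4)
print('tips',R(317,250,.024),R(402,242,.024))
# yoke cream mask
m=((hsv[:,:,0]>12)&(hsv[:,:,0]<40)&(hsv[:,:,1]>22)&(hsv[:,:,2]>150)).astype(np.uint8)
m[:,290:]=0;m[:90]=0;m[180:]=0;m[:,:190]=0
n,l,s,c=cv2.connectedComponentsWithStats(m)
for i in range(1,n):
    if s[i,4]>20: print('yoke',s[i],c[i])
ys,xs=np.nonzero(m)
P=np.array([ray((x,y),K,T,.024)[:2] for x,y in zip(xs,ys)])
# arc part: points near the half-round, iterative circle fit
c0=R(358,235,.024).astype(float)
ang0=-0.06
for _ in range(20):
    v=P-c0; r=np.hypot(*v.T); a=v@[np.cos(ang0),np.sin(ang0)]
    s_=(r>.055)&(r<.073)&(a>0.0)
    A=np.c_[2*P[s_],np.ones(s_.sum())]; sol=np.linalg.lstsq(A,(P[s_]**2).sum(1),rcond=None)[0]
    c0=sol[:2]
print('yoke c',c0,np.sqrt(sol[2]+c0@c0),s_.sum())
bl=np.array([ray((x,y),K,T,.05)[:2] for x,y in zip(xs,ys) if y<126]);print('block c',bl.mean(0),len(bl))
# pot rim ellipse
print('pot rim L/R/T/B',R(134,328,.085),R(197,328,.085),R(166,296,.085),R(166,358,.085))
# base footprint right edge
print('pot base R',R(211,328,0))
print('tray nose corners',R(476,328,.015),R(510,334,.015),R(476,328,.03),R(507,334,.03),'back',R(497,254,.032),R(531,262,.032))
print('grip top L/R',R(503,249,.085),R(535,257,.085))
print('jar cap',R(433,244,.085),'torch top',R(232,239,.095),'wrench',R(208,188,0))
E
python3 - <<'E'
import cv2
a=cv2.imread('pics/top0.png');
x=cv2.resize(a[140:370,125:375],None,fx=2.4,fy=2.4);y=cv2.resize(a[230:350,420:560],None,fx=2.8,fy=4.6*1)
y=cv2.resize(a[230:350,440:560],(552,552));
y=cv2.resize(y,(200*0+200,200));
cv2.imwrite('pics/c1.png',x)
E
```

```text
tips [0.6208 0.0283] [ 0.6351 -0.1277]
yoke [220 104  30  22 441] [234.61451247 114.86848073]
yoke [240 127  16   8  49] [247.87755102 129.95918367]
yoke [210 128  29  39 146] [218.9109589  143.28767123]
yoke [255 134  14  27  79] [261.07594937 146.6835443 ]
yoke c [ 0.66418729 -0.04477509] 0.06561399934361802 206
block c [ 0.75769961 -0.03702646] 441
pot rim L/R/T/B [0.4808 0.3344] [0.4804 0.2271] [0.5353 0.2805] [0.4295 0.2794]
pot base R [0.4783 0.2282]
tray nose corners [ 0.4766 -0.2639] [ 0.4653 -0.3266] [ 0.477 -0.261] [ 0.4658 -0.3174] back [ 0.6116 -0.3005] [ 0.5967 -0.3624]
grip top L/R [ 0.6144 -0.2989] [ 0.6003 -0.3542]
jar cap [ 0.6234 -0.178 ] torch top [0.6317 0.1657] wrench [0.7414 0.2357]
```

View pics/c1.png

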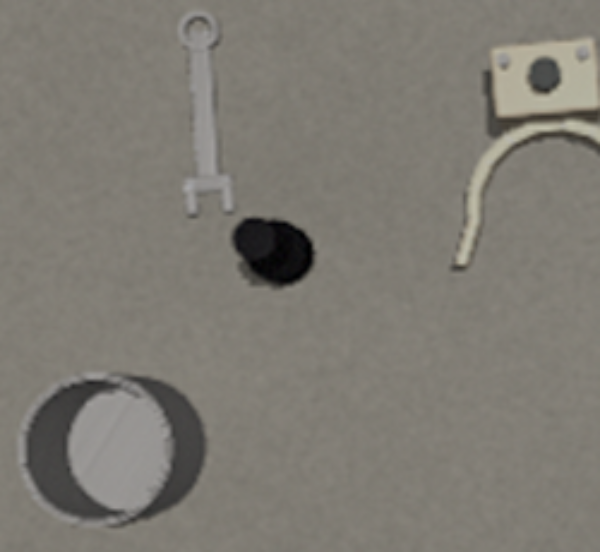

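```bash
python3 -m handwheel '[[[1,-0.8,0,-0.1,1],[1,-0.8,0,-0.2,1],[1,-0.8,0,-0.3,1],[1,-0.8,0,-0.4,1]]]'; python3 -m handwheel '[[[1,-0.8,0,-0.1,1],[1,-0.8,0,-0.2,1],[1,-0.8,0,-0.3,1],[1,-0.8,0,-0.4,1]]]'; python3 -m handwheel '[[[1,-0.8,0,-0.02,1],[1,-0.8,0,-0.02,1],[1,-0.8,0,-0.02,1]]]'
```

```text
time_s: 0.5
ee_pos: [0.2759, 0.5168, 0.2385]
tcp_rot: [0.002, 0.431, 0.902, -0.001]
contact_force: [0.1, 0.5, 0.8]
width: 0.0883
time_s: 0.9
ee_pos: [0.3752, 0.4365, 0.2387]
tcp_rot: [0.002, 0.678, 0.735, -0.0]
contact_force: [-0.2, 0.0, -0.3]
width: 0.0882
time_s: 1.2
ee_pos: [0.4735, 0.3575, 0.2385]
tcp_rot: [0.002, 0.686, 0.728, -0.0]
contact_force: [-0.2, -0.2, -0.4]
width: 0.0879
```

```bash
python3 -m handwheel '[[[0.08,0.02,-0.5,-0.04,1],[0.08,0.02,-1,-0.04,1]]]'; python3 -m handwheel '[[[0,0,-0.5,0,1],[0,0,-1,0,1],[0,0,-1.0,0,1]]]'; python3 -m handwheel '[[[0,-0.1,-0.02,0,1],[0,-0.3,-0.02,0,1],[0,-0.45,-0.02,0,1],[0,-0.6,-0.02,0,1],[0,-0.8,-0.02,0,1],[0,-1,-0.02,0,1]]]'
python3 -c "
from h import *
p,K,T=cap('top');save(p,'t1.png')"
```

```text
time_s: 1.4
ee_pos: [0.4815, 0.3631, 0.1395]
tcp_rot: [0.001, 0.708, 0.706, 0.003]
contact_force: [0.2, 1.0, 0.4]
width: 0.088
time_s: 1.7
ee_pos: [0.4729, 0.3597, 0.0319]
tcp_rot: [-0.001, 0.707, 0.707, -0.008]
contact_force: [-1.2, -1.2, -0.2]
width: 0.0881
time_s: 2.3
ee_pos: [0.4804, 0.2671, 0.0405]
tcp_rot: [-0.001, 0.706, 0.708, 0.005]
contact_force: [0.9, 7.5, 6.9]
width: 0.0886
```

View pics/t1.png

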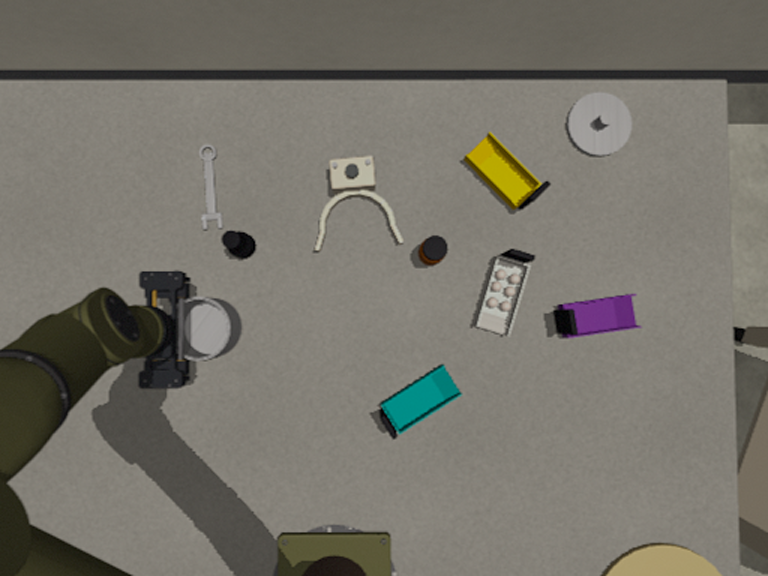

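```bash
python3 -m handwheel '[[[0,-0.2,0,0,1],[0,-0.4,0,0,1],[0,-0.6,0,0,1],[0,-0.8,0,0,1],[0,-1,0,0,1]]]'; python3 -m handwheel '[[[0,-0.2,0,0,1],[0,-0.4,0,0,1],[0,-0.6,0,0,1],[0,-0.8,0,0,1],[0,-0.95,0,0,1]]]';python3 -m handwheel '[[[0,-0.15,0,0,1],[0,-0.3,0,0,1],[0,-0.45,0,0,1],[0,-0.6,0,0,1],[0,-0.7,0,0,1],[0,-0.78,0,0,1],[0,-0.82,0,0,1],[0,-0.82,0,0,1]]]'
python3 -m handwheel '[[[0,0.3,0,0,1],[0,0.6,0,0,1],[0,0.6,0.5,0,1],[0,0.6,1,0,1]]]'
cat >> h.py <<'E'
def potmask(p,K,T,c,name):
    u=proj((*c,.085),K,T).astype(int); x0,y0=max(u[0]-70,0),max(u[1]-60,0)
    cr=p[y0:y0+120,x0:x0+140]; cv2.imwrite('pics/'+name,cv2.resize(cr[:,:,::-1],None,fx=5,fy=5,interpolation=cv2.INTER_CUBIC)); print('crop origin',x0,y0)
E
python3 -c "
from h import *
p,K,T=cap('top');np.savez('t2.npz',p=p,K=K,T=T);save(p,'t2.png');potmask(p,K,T,(.482,-.06),'t2c.png')"
```

```text
time_s: 2.85
ee_pos: [0.4802, 0.1662, 0.0398]
tcp_rot: [-0.0, 0.706, 0.708, 0.004]
contact_force: [-0.7, 8.0, 6.3]
width: 0.0882
time_s: 3.35
ee_pos: [0.48, 0.0701, 0.0397]
tcp_rot: [0.0, 0.706, 0.708, 0.003]
contact_force: [0.0, 8.4, 7.6]
width: 0.0881
time_s: 4.15
ee_pos: [0.4796, -0.0121, 0.0395]
tcp_rot: [0.001, 0.706, 0.708, 0.003]
contact_force: [0.1, 5.1, 7.8]
width: 0.0883
time_s: 4.55
ee_pos: [0.4766, 0.0468, 0.1379]
tcp_rot: [-0.001, 0.706, 0.708, -0.002]
contact_force: [2.0, -0.8, 0.4]
width: 0.088
crop origin 173 157
```

View pics/t2.png

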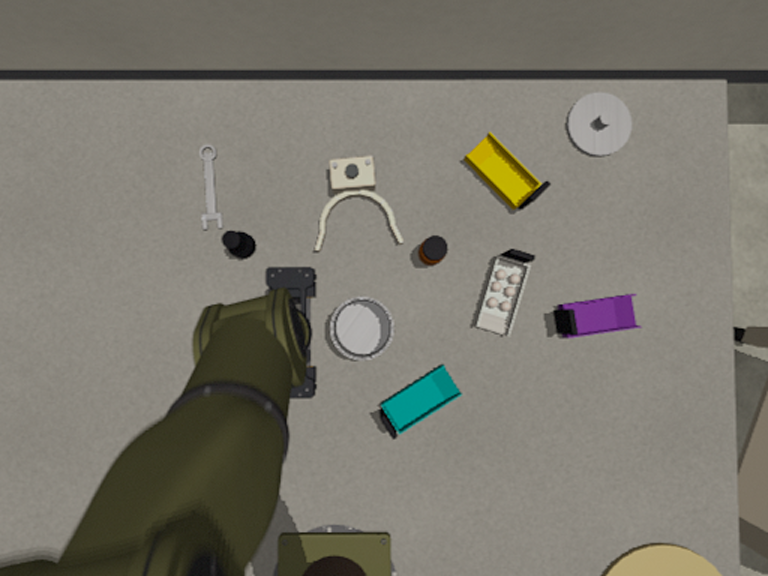

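```bash
python3 -m handwheel '[[[-0.1,-0.2,0,0.1,1],[-0.3,-0.4,0,0.2,1],[-0.5,-0.6,0,0.3,1],[-0.57,-0.8,0,0.4,1],[-0.57,-0.9,0,0.5,1],[-0.57,-1,0,0.6,1],[-0.57,-1,0,0.68,1],[-0.57,-1,0,0.75,1]]]'; python3 -m handwheel '[[[0,0,0,0.09,1],[0,0,0,0.18,1],[0,0,0,0.27,1],[0,0,0,0.28,1]]]'; python3 -c "
from h import *
print(manip.state()['q'].round(2))
p,K,T=cap('top');save(p,'t3.png')
d=np.load('t2.npz')
print(ray((361/1.5,328/1.5),d['K'],d['T'],.085))"
```

```text
time_s: 5.4
ee_pos: [0.4209, -0.0552, 0.1386]
tcp_rot: [0.001, 0.193, 0.981, -0.001]
contact_force: [-0.4, 0.4, 0.6]
width: 0.088
time_s: 5.8
ee_pos: [0.4209, -0.0547, 0.1384]
tcp_rot: [0.001, -0.024, 1.0, -0.001]
contact_force: [0.0, -0.4, 0.8]
width: 0.0882
[ 0.29  0.66 -0.42  2.24  0.75  0.38  0.85]
[ 0.47915368 -0.05327967  0.085     ]
```

```bash
python3 -m handwheel '[[[0,0,-0.4,0,1],[0,0,-0.8,0,1],[0,0,-1,0,1]]]'; python3 -m handwheel '[[[0.15,0.0,0,0,1],[0.35,0.01,0,0,1],[0.55,0.02,0,0,1],[0.75,0.03,0,0,1],[0.95,0.04,0,0,1]]]'; python3 -m handwheel '[[[0.15,0.0,0,0,1],[0.3,0.01,0,0,1],[0.45,0.02,0,0,1],[0.6,0.03,0,0,1],[0.7,0.03,0,0,1],[0.8,0.03,0,0,1],[0.85,0.03,0,0,1],[0.85,0.03,0,0,1]]]'
```

```text
time_s: 6.15
ee_pos: [0.4147, -0.0574, 0.0478]
tcp_rot: [-0.011, -0.024, 1.0, -0.007]
contact_force: [0.3, -0.1, 0.7]
width: 0.0881
time_s: 6.65
ee_pos: [0.5106, -0.0511, 0.05]
tcp_rot: [-0.009, -0.023, 1.0, -0.001]
contact_force: [-1.8, 0.3, -1.1]
width: 0.0884
time_s: 7.45
ee_pos: [0.5962, -0.0477, 0.05]
tcp_rot: [-0.008, -0.024, 1.0, -0.001]
contact_force: [-2.8, -0.9, 1.0]
width: 0.0882
```

```bash
python3 -m handwheel '[[[0.1,0,0,0,1],[0.18,0,0,0,1],[0.22,0,0,0,1],[0.25,0,0,0,1],[0.25,0,0,0,1]]]';  python3 -c "
from h import *
p,K,T=cap('top');save(p,'t4.png');p,K,T=cap('scene');save(p,'s4.png')
import cv2
a=cv2.imread('pics/t4.png')[150:350,240:460];b=cv2.imread('pics/s4.png')[250:450,300:540]
cv2.imwrite('pics/c4.png',np.hstack([cv2.resize(a,None,fx=1.7,fy=1.7),cv2.resize(b,None,fx=1.7,fy=1.7)]))"
```

```text
time_s: 7.95
ee_pos: [0.6219, -0.0472, 0.0499]
tcp_rot: [-0.007, -0.024, 1.0, -0.0]
contact_force: [-3.6, -0.6, 1.0]
width: 0.088
```

View pics/c4.png

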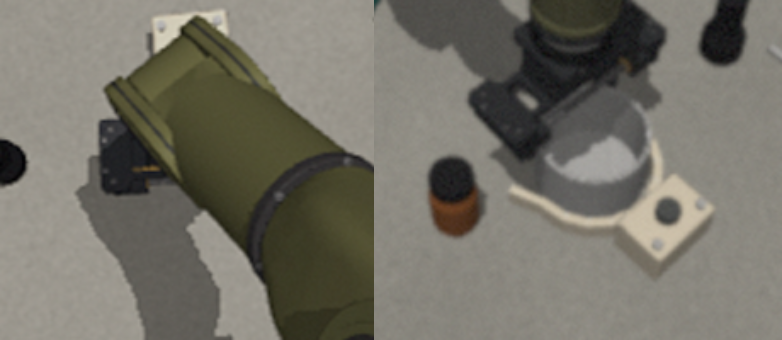

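```bash
python3 -m handwheel '[[[0.02,0,0,0,1],[0.04,0,0,0,1],[0.04,0,0,0,1]]]'; python3 -m handwheel '[[[-0.2,0,0,0,1],[-0.4,0,0,0,1],[-0.6,0,0.2,0,1],[-0.6,0,0.7,0,1],[-0.6,0,1,0,1],[-0.6,0,1,0,1]]]'; python3 -m handwheel '[[[0,-0.4,0.4,-0.1,1],[0.2,-0.8,0.8,-0.19,1],[0.3,-1,0.8,-0.19,1]]]'; python3 -m handwheel '[[[0,-0.4,0,0,1],[0,-0.8,0,0,1],[0,-1,0,0,1],[0,-1,0,0,1]]]'
python3 -c "
from h import *
p,K,T=cap('top');np.savez('t5.npz',p=p,K=K,T=T);save(p,'t5.png');w,Kw,Tw=cap('wrist');np.savez('w5.npz',p=w,K=Kw,T=Tw);save(w,'w5.png')
a=cv2.imread('pics/t5.png')[140:340,270:550];b=cv2.imread('pics/w5.png')
cv2.imwrite('pics/c5.png',np.hstack([cv2.resize(a,(400,286)),cv2.resize(b,(382,286))]))"
```

```text
time_s: 8.35
ee_pos: [0.6263, -0.0469, 0.0499]
tcp_rot: [-0.007, -0.024, 1.0, -0.0]
contact_force: [-3.6, -0.1, -0.3]
width: 0.0881
time_s: 8.95
ee_pos: [0.5707, -0.0457, 0.1548]
tcp_rot: [-0.001, -0.024, 1.0, 0.001]
contact_force: [1.2, -0.5, 0.4]
width: 0.0881
time_s: 9.25
ee_pos: [0.5991, -0.1485, 0.2336]
tcp_rot: [-0.003, 0.126, 0.992, 0.001]
contact_force: [1.7, 0.5, -0.2]
width: 0.0883
time_s: 9.65
ee_pos: [0.596, -0.2523, 0.2289]
tcp_rot: [-0.006, 0.128, 0.992, -0.001]
contact_force: [1.1, 0.9, -0.2]
width: 0.0879
```

View pics/c5.png

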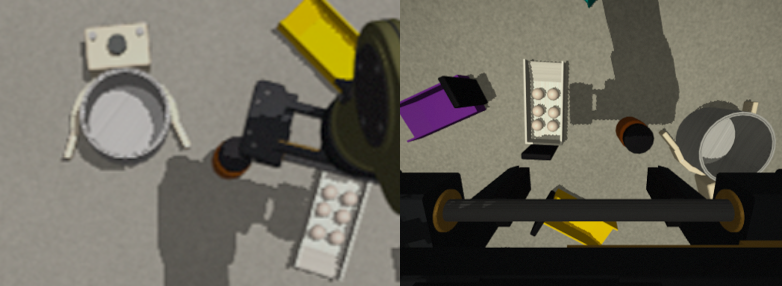

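```bash
python3 - <<'E'
from h import *
d=np.load('t5.npz');print('pot',ray(((127/1.4286+270)/1.5,(113/1.4286+140)/1.5),d['K'],d['T'],.085))
d=np.load('w5.npz');p,K,T=d['p'],d['K'],d['T']
f=512/382
R=lambda x,y,z:ray(((x-400)*f,y*f),K,T,z)[:2].round(4)
print('nose',R(525,61,.03),R(566,61,.03),'back',R(525,143,.032),R(567,143,.032))
# black plate blob
g=p.max(2); u=((543-400)*f,150*f); 
m=(g<45).astype(np.uint8); m[:int(120*f)]=0; m[int(162*f):]=0; m[:,:int(110*f)]=0; m[:,int(175*f):]=0
n,l,s,c=cv2.connectedComponentsWithStats(m)
for i in range(1,n):
    if s[i,4]>50:
        h=cv2.approxPolyDP(cv2.findContours((l==i).astype(np.uint8),0,2)[0][0],3,True)[:,0]
        print(s[i]); 
        for q in h: print(q,'z.085',ray(q,K,T,.085)[:2].round(4),'z.032',ray(q,K,T,.032)[:2].round(4))
y0,x0=int(20*f)+40,int(100*f)
cv2.imwrite('pics/c6.png',cv2.resize(p[y0:y0+170,x0:x0+150,::-1],None,fx=3.5,fy=3.5,interpolation=cv2.INTER_CUBIC));print(x0,y0)
E
```

```text
pot [ 0.66696655 -0.05020062  0.085     ]
nose [ 0.4666 -0.3174] [ 0.4826 -0.2559] back [ 0.5906 -0.359 ] [ 0.6085 -0.2901]
[163 194  49  21 790]
[163 212] z.085 [ 0.6024 -0.3518] z.032 [ 0.6147 -0.3733]
[201 214] z.085 [ 0.615  -0.3125] z.032 [ 0.6296 -0.3268]
[211 196] z.085 [ 0.5983 -0.2961] z.032 [ 0.6098 -0.3074]
[176 194] z.085 [ 0.5867 -0.3317] z.032 [ 0.5962 -0.3496]
[163 206] z.085 [ 0.5959 -0.3496] z.032 [ 0.6071 -0.3707]
134 66
```

View pics/c6.png

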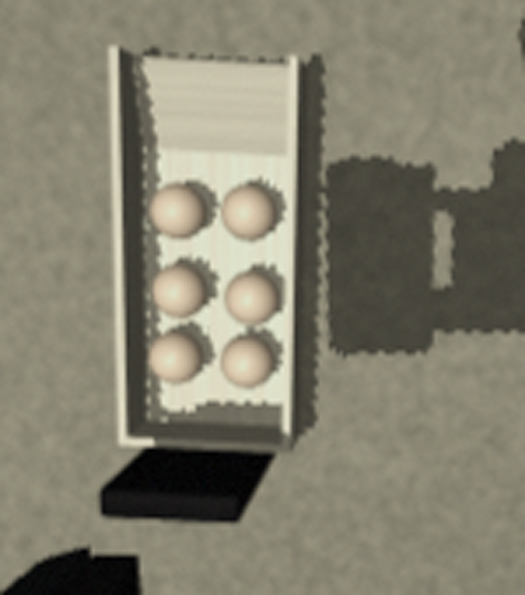

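```bash
python3 -m handwheel '[[[0.1,-0.4,0,-0.02,1],[0.1,-0.75,0,-0.02,1],[0.1,-0.75,-0.4,-0.02,1],[0.1,-0.75,-0.8,-0.02,1],[0.1,-0.75,-0.8,-0.02,1],[0.1,-0.75,-0.8,-0.02,1]]]'; python3 -c "
from h import *
p,K,T=cap('scene');u=proj((.606,-.328,.06),K,T).astype(int);print(u)
a=p[max(u[1]-75,0):u[1]+75,max(0,u[0]-90):u[0]+90,::-1]
w,Kw,Tw=cap('wrist')
cv2.imwrite('pics/c7.png',np.hstack([cv2.resize(a,(420,350)),cv2.resize(w[:,:,::-1],(380,350))]))"
```

```text
time_s: 10.35
ee_pos: [0.6068, -0.3197, 0.1504]
tcp_rot: [-0.007, 0.139, 0.99, 0.002]
contact_force: [0.9, 0.4, 0.5]
width: 0.0878
[175 271]
```

View pics/c7.png

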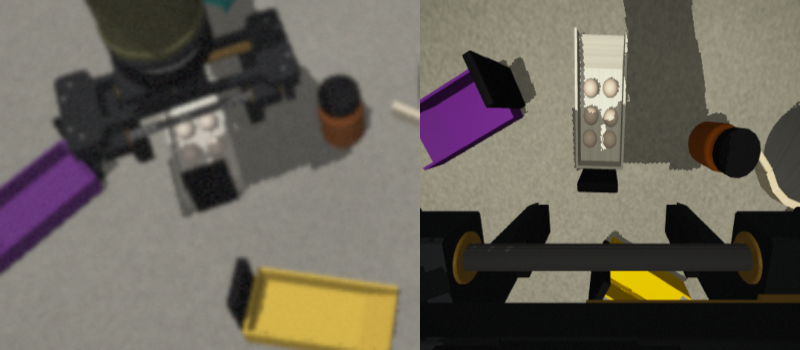

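```bash
python3 - <<'E'
from h import *
s=manip.state();print(s['ee_pos'].round(4))
p,K,T=cap('wrist')
m=(p.max(2)<45).astype(np.uint8); m[:170]=0;m[218:]=0;m[:,:195]=0;m[:,285:]=0
n,l,st,c=cv2.connectedComponentsWithStats(m); i=1+st[1:,4].argmax();print(st[i])
h=cv2.approxPolyDP(cv2.findContours((l==i).astype(np.uint8),0,2)[0][0],2,True)[:,0]
for q in h: print(q,'z.085',ray(q,K,T,.085)[:2].round(4))
E
```

```text
[ 0.6081 -0.3208  0.1526]
[ 213  184   54   26 1252]
[213 199] z.085 [ 0.5955 -0.3507]
[214 208] z.085 [ 0.6028 -0.3522]
[266 208] z.085 [ 0.6143 -0.3123]
[263 185] z.085 [ 0.5955 -0.3096]
[221 184] z.085 [ 0.5856 -0.3409]
```

```bash
python3 -m handwheel '[[[-0.03,-0.1,0,0,1],[-0.03,-0.1,-0.3,0,1],[-0.03,-0.1,-0.6,0,1],[-0.03,-0.1,-0.9,0,1],[-0.03,-0.1,-1,0,1],[-0.03,-0.1,-1,0,1]]]';python3 -c "
from h import *
print(manip.state()['ee_pos'],manip.state()['tcp_rot'].round(3))"
```

```text
time_s: 11.1
ee_pos: [0.6022, -0.3325, 0.0493]
tcp_rot: [-0.008, 0.14, 0.99, 0.001]
contact_force: [-0.0, 0.3, 0.5]
width: 0.0878
[ 0.60216651 -0.33249123  0.04932703] [-0.008  0.14   0.99   0.001]
```

```bash
python3 -m handwheel '[[[0.03,0.02,0,0,1],[0.03,0.02,0,0,0],[0.03,0.02,0,0,0],[0.03,0.02,0,0,0],[0.03,0.02,0,0,0],[0.03,0.02,0,0,0],[0.03,0.02,0,0,0]]]' 60;python3 -m handwheel '[[[0,0,0.05,0,0],[0,0,0.1,0,0],[0,0,0.15,0,0],[0,0,0.2,0,0],[0,0,0.2,0,0]]]'; python3 -c "
from h import *
p,K,T=cap('scene');np.savez('s8.npz',p=p,K=K,T=T);u=proj((.54,-.3,.03),K,T).astype(int)
a=p[u[1]-75:u[1]+75,max(0,u[0]-90):u[0]+90,::-1]
w,Kw,Tw=cap('wrist')
print(manip.state()['wrist_torque'])
cv2.imwrite('pics/c8.png',np.hstack([cv2.resize(a,(420,350)),cv2.resize(w[:,:,::-1],(380,350))]))"
```

```text
time_s: 11.8
ee_pos: [0.6059, -0.3301, 0.05]
tcp_rot: [-0.007, 0.14, 0.99, 0.001]
contact_force: [-0.6, -0.2, 0.6]
width: 0.0435
time_s: 12.3
ee_pos: [0.6065, -0.3301, 0.071]
tcp_rot: [-0.006, 0.14, 0.99, 0.001]
contact_force: [0.0, 0.5, -2.7]
width: 0.0429
[-0.10148377 -0.1030922  -0.03484571]
```

View pics/c8.png

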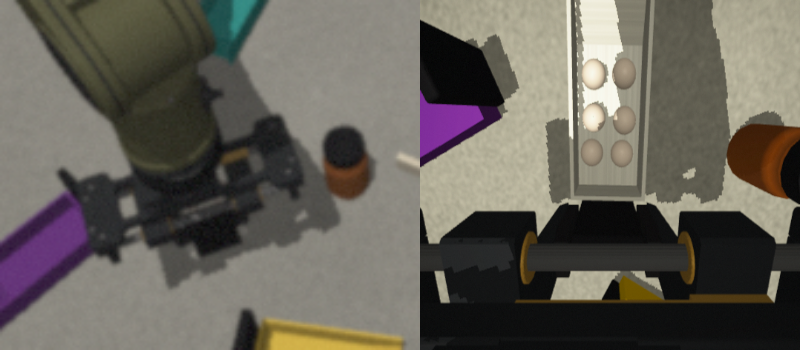

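```bash
python3 -m handwheel '[[[0,0,0.1,0,0],[0,0,0.25,0,0],[0,0,0.4,0,0],[0,0,0.55,0,0],[0,0,0.7,0,0],[0,0,0.85,0,0],[0,0,0.95,0,0],[0,0,1,0,0]]]'; python3 -m handwheel '[[[0,0,0.1,0,0],[0,0,0.25,0,0],[0,0,0.4,0,0],[0,0,0.55,0,0],[0,0,0.68,0,0],[0,0,0.75,0,0],[0,0,0.8,0,0],[0,0,0.8,0,0]]]';cat >> h.py <<'E'
def balls(p):
    q=cv2.GaussianBlur(p,(3,3),0).astype(int); hsv=cv2.cvtColor(p,cv2.COLOR_RGB2HSV)
    d=(q[:,:,0]-q[:,:,2])/np.maximum(q[:,:,0],1)
    m=((d>.12)&(d<.35)&(q[:,:,0]>70)&(q[:,:,0]-q[:,:,1]>0.07*q[:,:,0])).astype(np.uint8)
    n,l,s,c=cv2.connectedComponentsWithStats(cv2.morphologyEx(m,cv2.MORPH_OPEN,np.ones((3,3))))
    return [(c[i].round(1).tolist(),int(s[i,4])) for i in range(1,n) if s[i,4]>30]
E
python3 -c "
from h import *
w,K,T=cap('wrist');cv2.imwrite('pics/w9.png',w[:,:,::-1]);print(balls(w));print(balls(np.load('w5.npz')['p']))
s=manip.state();print(s['wrist_torque'],s['contact_force'],s['ee_pos'])"
```

```text
time_s: 13.2
ee_pos: [0.6064, -0.3301, 0.1716]
tcp_rot: [-0.006, 0.14, 0.99, 0.001]
contact_force: [0.1, -0.4, -3.3]
width: 0.0428
time_s: 14.0
ee_pos: [0.6061, -0.33, 0.2506]
tcp_rot: [-0.007, 0.14, 0.99, 0.001]
contact_force: [0.0, -0.5, -3.5]
width: 0.0432
[([274.5, 77.5], 819), ([236.5, 80.3], 383), ([238.9, 125.4], 286), ([275.4, 129.1], 674), ([230.8, 164.3], 666), ([271.2, 165.5], 665), ([409.9, 161.8], 42), ([418.9, 177.4], 92), ([460.2, 219.7], 788)]
[([184.6, 125.7], 153), ([206.1, 125.9], 126), ([467.1, 142.3], 132), ([186.0, 147.8], 125), ([207.0, 149.8], 107), ([185.0, 166.7], 120), ([205.7, 168.0], 106), ([408.2, 247.2], 390)]
[-0.04615316 -0.18897751  0.06438881] [ 0.045722    0.65819145 -2.72544062] [ 0.60573979 -0.3300069   0.24984995]
```

```bash
python3 -m handwheel '[[[0.05,0.1,0,-0.03,0],[0.15,0.3,0,-0.08,0],[0.25,0.5,0,-0.13,0],[0.35,0.7,0,-0.18,0],[0.45,0.85,0,-0.23,0],[0.5,0.95,0,-0.27,0],[0.5,1,0,-0.3,0]]]'; python3 -m handwheel '[[[0.05,0.1,0,-0.03,0],[0.15,0.3,0,-0.07,0],[0.25,0.5,0,-0.11,0],[0.35,0.7,0,-0.15,0],[0.45,0.85,0,-0.18,0],[0.52,0.97,0,-0.19,0],[0.54,1.0,0,-0.19,0],[0.54,1.0,0,-0.19,0]]]'
python3 -c "
from h import *
w,K,T=cap('wrist');np.savez('w10.npz',p=w,K=K,T=T);print(balls(w))
t,Kt,Tt=cap('top');cv2.imwrite('pics/t10.png',t[:,:,::-1])
s=manip.state();print(s['wrist_torque'],s['contact_force'],s['ee_pos'],s['tcp_rot'],s['q'].round(2))
cv2.imwrite('pics/c10.png',np.hstack([cv2.resize(t[90:220,180:330,::-1],(400,350)),cv2.resize(w[:,:,::-1],(400,350))]))"
```

```text
time_s: 14.75
ee_pos: [0.6563, -0.2277, 0.249]
tcp_rot: [-0.008, 0.367, 0.93, 0.003]
contact_force: [0.1, 0.3, -3.3]
width: 0.0434
time_s: 15.55
ee_pos: [0.7097, -0.1298, 0.2494]
tcp_rot: [-0.007, 0.501, 0.866, 0.003]
contact_force: [0.4, 0.1, -3.3]
width: 0.043
[([268.4, 50.9], 1844), ([267.2, 103.1], 1576), ([316.3, 98.3], 150), ([331.5, 101.5], 41), ([332.6, 112.8], 76), ([265.8, 143.0], 1432), ([321.3, 142.6], 292)]
[-0.23013384 -0.07734676  0.00305235] [ 0.88094397 -0.68360002 -3.08962321] [ 0.7093148  -0.13167633  0.24964166] [-0.00645736  0.50186938  0.86491531  0.002632  ] [ 0.33  0.86 -0.47  1.19  0.37  1.19  0.38]
```

View pics/c10.png

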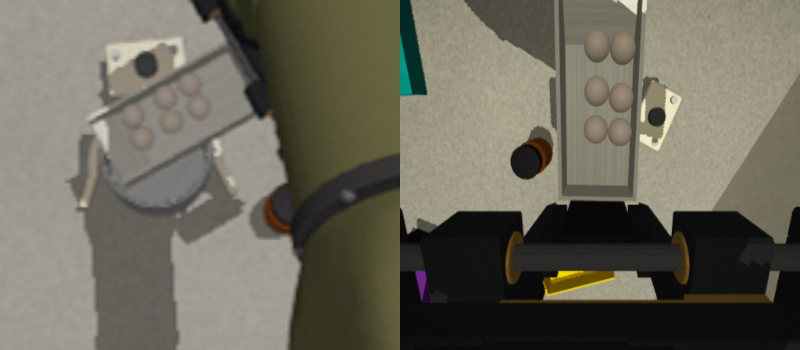

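```bash
python3 -m handwheel '[[[0.02,-0.03,-0.1,0,0],[0.04,-0.07,-0.2,0,0],[0.04,-0.07,-0.25,0,0],[0.04,-0.07,-0.25,0,0]]]'
b(){ python3 -c "
from h import *
w,K,T=cap('wrist');cv2.imwrite('pics/w_$1.png',w[:,:,::-1]);print('F$1',[c for c,a in balls(w)],manip.state()['wrist_torque'].round(3))"; }
b 60; python3 -m handwheel '[[[0,0,0,0,0],[0,0,0,0,0]]]' 48|grep -E 'force|width'; b 48;  python3 -m handwheel '[[[0,0,0,0,0],[0,0,0,0,0]]]' 40|grep -E 'force|width'; b 40
```

```text
time_s: 16.05
ee_pos: [0.7128, -0.1377, 0.2231]
tcp_rot: [-0.008, 0.502, 0.865, 0.003]
contact_force: [-0.4, -0.3, -2.4]
width: 0.0434
F60 [[267.3, 51.5], [249.3, 94.3], [321.9, 86.2], [281.7, 105.5], [315.8, 103.6], [333.6, 97.4], [342.0, 100.3], [247.3, 136.0], [323.9, 132.5], [279.8, 142.9], [332.0, 144.0], [312.9, 144.9]] [-0.166 -0.009 -0.012]
contact_force: [0.4, -0.6, -3.6]
width: 0.0436
F48 [[267.3, 51.5], [249.3, 94.2], [319.6, 85.2], [281.5, 105.5], [328.7, 99.6], [336.2, 102.2], [247.2, 136.1], [320.4, 130.4], [279.7, 142.8], [327.7, 143.6]] [-0.252 -0.031 -0.015]
contact_force: [0.1, -0.3, -3.2]
width: 0.0435
F40 [[267.2, 51.5], [249.4, 94.3], [316.2, 95.4], [281.6, 105.5], [247.3, 136.2], [320.8, 130.6], [279.9, 143.0], [330.3, 143.4], [310.7, 145.1]] [-0.182 -0.012 -0.002]
```

No slip yet; lower the force further.

```bash

b(){ python3 -c "
from h import *
w,K,T=cap('wrist');cv2.imwrite('pics/w_$1.png',w[:,:,::-1]);print('F$1',[c for c,a in balls(w)],manip.state()['wrist_torque'].round(3))"; }
python3 -m handwheel '[[[0,0,0,0,0],[0,0,0,0,0]]]' 32|grep -E 'force|width'; b 32; python3 -m handwheel '[[[0,0,0,0,0],[0,0,0,0,0]]]' 26|grep -E 'force|width'; b 26;  python3 -m handwheel '[[[0,0,0,0,0],[0,0,0,0,0]]]' 21|grep -E 'force|width'; b 21
```

```text
contact_force: [0.0, -0.3, -2.9]
width: 0.0436
F32 [[267.2, 51.6], [249.4, 94.4], [316.1, 96.6], [281.6, 105.6], [324.8, 103.5], [341.9, 100.3], [247.2, 136.2], [320.8, 130.5], [279.7, 143.1], [329.7, 143.4]] [-0.206 -0.069 -0.044]
contact_force: [0.1, -0.0, -2.3]
width: 0.0437
F26 [[267.3, 51.7], [249.4, 94.4], [319.6, 86.6], [281.5, 105.6], [331.2, 97.4], [340.9, 102.0], [313.6, 105.3], [322.4, 107.3], [247.2, 136.2], [321.5, 130.7], [279.7, 143.1], [331.4, 143.1], [311.3, 145.8]] [-0.248 -0.033 -0.034]
contact_force: [0.0, -0.5, -2.4]
width: 0.0442
F21 [[267.1, 51.7], [249.5, 94.4], [321.0, 84.6], [281.6, 105.6], [330.5, 98.1], [338.3, 102.1], [313.6, 104.9], [247.2, 136.1], [321.3, 130.6], [279.7, 143.0], [330.1, 142.9], [310.5, 144.4]] [-0.246 -0.069  0.005]
```

```bash

b(){ python3 -c "
from h import *
w,K,T=cap('wrist');cv2.imwrite('pics/w_$1.png',w[:,:,::-1]);print('F$1',[(c,a) for c,a in balls(w) if a>150],manip.state()['wrist_torque'].round(3))"; }
python3 -m handwheel '[[[0,0,0,0,0],[0,0,0,0,0]]]' 17|grep -E 'force|width'; b 17; python3 -m handwheel '[[[0,0,0,0,0],[0,0,0,0,0]]]' 14|grep -E 'force|width'; b 14;  python3 -m handwheel '[[[0,0,0,0,0],[0,0,0,0,0]]]' 12|grep -E 'force|width'; b 12
```

```text
contact_force: [0.1, -0.5, -2.7]
width: 0.0439
F17 [([265.3, 60.0], 1619), ([248.6, 100.0], 714), ([336.1, 100.7], 208), ([279.7, 110.7], 715), ([246.8, 140.2], 673), ([325.1, 141.6], 566), ([278.6, 146.9], 674)] [-0.214 -0.013 -0.028]
contact_force: [-0.1, -0.0, -3.8]
width: 0.0439
F14 [([261.7, 118.4], 3374), ([330.8, 101.8], 367), ([307.9, 113.7], 162), ([322.5, 140.5], 595)] [-0.256 -0.103  0.022]
contact_force: [-0.7, -0.1, -3.8]
width: 0.0437
F12 [([260.8, 120.2], 3112), ([319.1, 129.9], 910), ([330.0, 102.4], 364)] [-0.181 -0.048  0.013]
```

```bash
cat >> h.py <<'E'
def tiltrow(K,T,s,f0,u0,th):
    x,y=s['tcp_rot'][1:3]; j=np.array([2*x*y,y*y-x*x,0]); fw=np.array([-j[1],j[0],0])
    f=f0*np.cos(th)+u0*np.sin(th);u=u0*np.cos(th)-f0*np.sin(th)
    return proj(np.array(s['ee_pos'])+[0,0,.019]+fw*f+np.array([0,0,1])*u,K,T)
E
python3 - <<'E'
from h import *
w,K,T=cap('wrist');s=manip.state()
for f0 in (.05,.06,.07,.08,.09,.1): print(f0,[tiltrow(K,T,s,f0,-.056,np.radians(t)).round(0).tolist() for t in(0,10,20,30,40)])
print('lip',[tiltrow(K,T,s,.14,-.054,np.radians(t)).round(0).tolist() for t in(0,10,20,30,40)])
E
```

```text
0.05 [[252.0, 142.0], [252.0, 157.0], [252.0, 173.0], [252.0, 188.0], [253.0, 205.0]]
0.06 [[252.0, 126.0], [252.0, 142.0], [252.0, 159.0], [252.0, 176.0], [252.0, 193.0]]
0.07 [[252.0, 110.0], [252.0, 127.0], [252.0, 145.0], [252.0, 163.0], [252.0, 181.0]]
0.08 [[252.0, 93.0], [252.0, 112.0], [252.0, 132.0], [252.0, 151.0], [252.0, 170.0]]
0.09 [[252.0, 76.0], [252.0, 97.0], [252.0, 118.0], [252.0, 139.0], [252.0, 160.0]]
0.1 [[252.0, 58.0], [252.0, 82.0], [252.0, 105.0], [252.0, 128.0], [252.0, 150.0]]
lip [[252.0, -20.0], [252.0, 18.0], [252.0, 52.0], [252.0, 82.0], [252.0, 111.0]]
```

```bash

b(){ python3 -c "
from h import *
w,K,T=cap('wrist');cv2.imwrite('pics/w_$1.png',w[:,:,::-1]);print('F$1',[(c,a) for c,a in balls(w) if a>150],manip.state()['wrist_torque'].round(3))"; }
python3 -m handwheel '[[[0,0,0,0,0],[0,0,0,0,0]]]' 10|grep -E 'force|width'; b 10; python3 -m handwheel '[[[0,0,0,0,0],[0,0,0,0,0]]]' 9|grep -E 'force|width'; b 9;  python3 -m handwheel '[[[0,0,0,0,0],[0,0,0,0,0]]]' 8|grep -E 'force|width'; b 8
```

```text
contact_force: [-0.1, -0.2, -3.3]
width: 0.0437
F10 [([272.6, 75.8], 915), ([244.6, 100.5], 1423), ([327.6, 103.4], 467), ([301.3, 130.9], 178), ([325.0, 141.0], 572)] [-0.152 -0.034  0.007]
contact_force: [-0.2, 0.4, -1.9]
width: 0.0438
F9 [([239.3, 57.4], 642), ([266.5, 54.7], 232), ([327.5, 103.5], 486), ([318.5, 138.1], 746)] [-0.084 -0.014 -0.026]
contact_force: [-0.2, 0.1, -2.2]
width: 0.0438
F8 [([261.5, 58.5], 462), ([231.2, 67.1], 220), ([321.7, 125.8], 1210)] [-0.083  0.035 -0.051]
```

```bash

b(){ python3 -c "
from h import *
w,K,T=cap('wrist');cv2.imwrite('pics/w_$1.png',w[:,:,::-1]);print('F$1',[(c,a) for c,a in balls(w) if a>100],manip.state()['wrist_torque'].round(3))"; }
python3 -m handwheel '[[[0,0,0,0,0],[0,0,0,0,0],[0,0,0,0,0]]]' 7|grep -E 'force|width'; b 7; 
python3 - <<'E'
from h import *
w=cv2.imread('pics/w_7.png');t,K,T=cap('top');s,Ks,Ts=cap('scene')
print(balls(t[90:200,180:340]))
u=proj((.67,-.06,.1),Ks,Ts).astype(int)
a=cv2.resize(s[u[1]-80:u[1]+80,u[0]-90:u[0]+90,::-1],(400,356)); b=cv2.resize(w,(400,300)); c=cv2.resize(t[80:230,160:360,::-1],(400,300))
cv2.imwrite('pics/c11.png',np.vstack([np.hstack([b,c]),np.hstack([cv2.resize(a,(337,300)),np.zeros((300,463,3),np.uint8)])]))
E
```

```text
contact_force: [0.1, 0.2, -1.4]
width: 0.0436
F7 [([261.5, 58.6], 459), ([227.4, 72.9], 220), ([321.5, 122.3], 1363)] [-0.082  0.013  0.023]
[([47.2, 63.9], 49)]
```

View pics/c11.png

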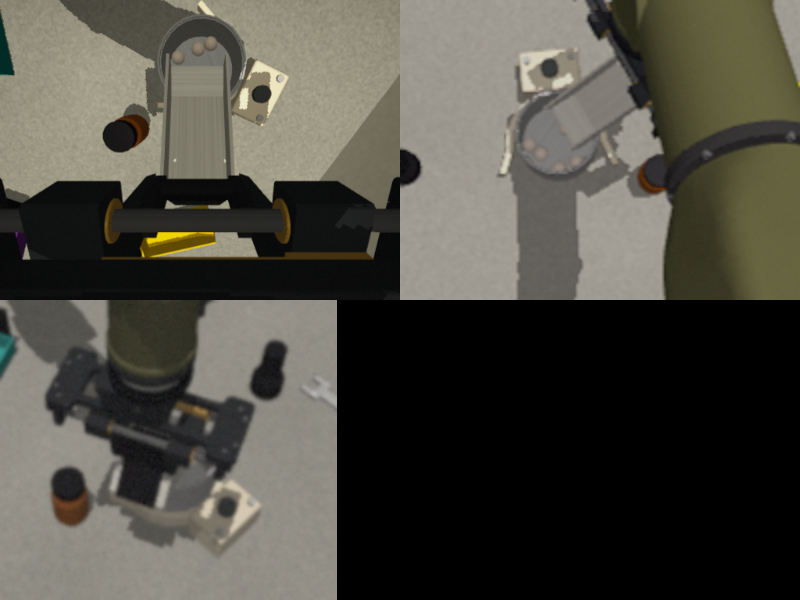

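```bash
python3 -m handwheel '[[[0,0,0,0,0],[0,0,0,0,0],[0,0,0.15,0,0],[0,0,0.3,0,0],[0,0,0.45,0,0],[0,0,0.5,0,0]]]' 60; python3 -m handwheel '[[[-0.05,-0.1,0,0.03,0],[-0.15,-0.3,0,0.08,0],[-0.25,-0.5,0,0.13,0],[-0.35,-0.7,0,0.18,0],[-0.45,-0.85,0,0.23,0],[-0.55,-0.95,0,0.27,0],[-0.55,-1,0,0.3,0]]]'; python3 -m handwheel '[[[-0.05,-0.1,0,0.03,0],[-0.15,-0.3,0,0.07,0],[-0.25,-0.5,0,0.11,0],[-0.35,-0.7,0,0.15,0],[-0.45,-0.85,0,0.18,0],[-0.5,-0.9,0,0.19,0],[-0.5,-0.9,0,0.19,0]]]'
python3 - <<'E'
from h import *
t,K,T=cap('top');s,Ks,Ts=cap('scene');cv2.imwrite('pics/t12.png',t[:,:,::-1])
# pot interior balls: Hough on upscaled crop
u=proj((.666,-.048,.085),K,T).astype(int);cr=cv2.resize(t[u[1]-30:u[1]+30,u[0]-30:u[0]+30],None,fx=8,fy=8,interpolation=cv2.INTER_CUBIC)
g=cv2.cvtColor(cr,cv2.COLOR_RGB2GRAY)
q=cr.astype(int);warm=((q[:,:,0]-q[:,:,2])>0.12*q[:,:,0]).astype(np.uint8)
n,l,st,c=cv2.connectedComponentsWithStats(cv2.morphologyEx(warm,cv2.MORPH_OPEN,np.ones((15,15))))
for i in range(1,n):print(st[i].tolist(),ray((c[i]/8+u-30),K,T,.016)[:2].round(3))
h=cv2.HoughCircles(cv2.medianBlur(g,5),cv2.HOUGH_GRADIENT,1,200,param1=60,param2=30,minRadius=150,maxRadius=190)
if h is not None:
  for k in h[0][:3]: print('rim',k,ray(k[:2]/8+u-30,K,T,.085))
print(balls(t),manip.state()['ee_pos'])
E
```

```text
time_s: 19.95
ee_pos: [0.7154, -0.1368, 0.2788]
tcp_rot: [-0.004, 0.502, 0.865, 0.005]
contact_force: [-0.1, -0.1, -1.8]
width: 0.043
time_s: 20.65
ee_pos: [0.6576, -0.2394, 0.2757]
tcp_rot: [-0.007, 0.286, 0.958, 0.001]
contact_force: [0.8, 0.4, -2.3]
width: 0.0435
time_s: 21.35
ee_pos: [0.6082, -0.3281, 0.2753]
tcp_rot: [-0.007, 0.141, 0.99, 0.001]
contact_force: [0.2, -0.6, -1.9]
width: 0.0433
[94, 0, 102, 109, 4415] [ 0.741 -0.007]
[121, 0, 30, 54, 1397] [ 0.755 -0.009]
[167, 0, 54, 35, 1086] [ 0.756 -0.028]
[321, 0, 17, 12, 198] [ 0.761 -0.076]
[237, 52, 101, 34, 2310] [ 0.741 -0.064]
[295, 172, 60, 51, 2436] [ 0.694 -0.075]
[258, 225, 37, 23, 732] [ 0.681 -0.057]
[38, 229, 39, 99, 2637] [0.664 0.018]
[416, 274, 22, 30, 552] [ 0.662 -0.11 ]
[107, 281, 65, 40, 1285] [ 0.657 -0.009]
[166, 336, 25, 18, 426] [ 0.643 -0.023]
[298, 350, 16, 23, 366] [ 0.637 -0.068]
rim [248.5 249.5 159.7] [ 0.66404474 -0.04966679  0.085     ]
[] [ 0.60956442 -0.32561144  0.27540786]
```

```bash
python3 -m handwheel '[[[-0.03,-0.03,-0.3,0,0],[-0.03,-0.03,-0.6,0,0],[-0.03,-0.03,-0.9,0,0],[-0.03,-0.03,-1,0,0],[-0.03,-0.03,-1,0,0]]]'; python3 -m handwheel '[[[0,0,-0.1,0,0],[0,0,-0.2,0,0],[0,0,-0.3,0,0],[0,0,-0.4,0,0],[0,0,-0.5,0,0],[0,0,-0.6,0,0],[0,0,-0.65,0,0]]]' 7; python3 -m handwheel '[[[0,0,-0.1,0,0],[0,0,-0.2,0,0],[0,0,-0.3,0,0],[0,0,-0.4,0,0],[0,0,-0.5,0,0],[0,0,-0.57,0,0],[0,0,-0.58,0,0]]]'
```

```text
time_s: 21.95
ee_pos: [0.6057, -0.3285, 0.1737]
tcp_rot: [-0.009, 0.139, 0.99, 0.002]
contact_force: [-0.3, -0.1, -1.3]
width: 0.0434
time_s: 22.65
ee_pos: [0.6072, -0.3302, 0.1098]
tcp_rot: [-0.006, 0.14, 0.99, 0.001]
contact_force: [2.9, -2.2, 2.0]
width: 0.0439
time_s: 23.35
ee_pos: [0.605, -0.3297, 0.0506]
tcp_rot: [-0.008, 0.14, 0.99, 0.001]
contact_force: [-0.9, 0.0, -0.4]
width: 0.0439
```

```bash
python3 -m handwheel '[[[0,0,-0.02,0,0],[0,0,-0.03,0,0],[0,0,-0.03,0,0]]]'; python3 -m handwheel '[[[0,0,0,0,1],[0,0,0,0,1],[0,0,0,0,1],[0,0,0,0,1],[0,0,0,0,1],[0,0,0,0,1]]]'; python3 -m handwheel '[[[0,0,0.1,0,1],[0,0,0.3,0,1],[0,0,0.6,0,1],[0,0,1,0,1],[0,0,1,0,1]]]'; python3 -m handwheel '[[[0,0,0.4,0,1],[0,0,0.8,0,1],[0,0,0.8,0,1]]]'
python3 - <<'E'
from h import *
p,K,T=cap('wrist');cv2.imwrite('pics/w13.png',p[:,:,::-1]);np.savez('w13.npz',p=p,K=K,T=T)
m=(p.max(2)<45).astype(np.uint8); m[218:]=0;m[:80]=0;m[:,:120]=0;m[:,300:]=0
n,l,st,c=cv2.connectedComponentsWithStats(m)
for i in range(1,n):
  if st[i,4]>200:
    print(st[i])
    for q in cv2.approxPolyDP(cv2.findContours((l==i).astype(np.uint8),0,2)[0][0],2,True)[:,0]: print(q,'z.085',ray(q,K,T,.085)[:2].round(4))
print(balls(p),manip.state()['ee_pos'])
E
```

```text
time_s: 23.65
ee_pos: [0.606, -0.33, 0.0503]
tcp_rot: [-0.007, 0.14, 0.99, 0.001]
contact_force: [-2.1, 1.2, 5.1]
width: 0.0439
time_s: 24.25
ee_pos: [0.6059, -0.33, 0.0489]
tcp_rot: [-0.007, 0.14, 0.99, 0.001]
contact_force: [0.4, 0.2, -0.3]
width: 0.0876
time_s: 24.75
ee_pos: [0.6103, -0.3307, 0.1571]
tcp_rot: [-0.001, 0.14, 0.99, -0.0]
contact_force: [0.6, 0.6, 1.2]
width: 0.0879
time_s: 25.05
ee_pos: [0.6096, -0.3303, 0.2368]
tcp_rot: [-0.001, 0.14, 0.99, -0.0]
contact_force: [0.4, 0.7, 0.8]
width: 0.0884
[ 120   80   53   65 1214]
[157  80] z.085 [ 0.4852 -0.3938]
[127  80] z.085 [ 0.4769 -0.4223]
[120  85] z.085 [ 0.4793 -0.4309]
[120  90] z.085 [ 0.4836 -0.4327]
[127  86] z.085 [ 0.4821 -0.4245]
[131  88] z.085 [ 0.4849 -0.4214]
[144 112] z.085 [ 0.51   -0.4175]
[160 113] z.085 [ 0.5155 -0.4022]
[164 120] z.085 [ 0.5231 -0.4008]
[163 123] z.085 [ 0.5257 -0.4028]
[120 144] z.085 [ 0.5331 -0.4538]
[169 120] z.085 [ 0.5246 -0.3958]
[167 114] z.085 [ 0.5184 -0.3957]
[172 109] z.085 [ 0.5152 -0.3891]
[232 166  40  16 601]
[232 175] z.085 [ 0.5975 -0.3507]
[233 181] z.085 [ 0.6042 -0.3516]
[271 180] z.085 [ 0.6146 -0.3117]
[268 166] z.085 [ 0.5989 -0.3108]
[236 166] z.085 [ 0.5893 -0.3437]
[([501.3, 138.0], 256), ([421.9, 166.2], 50), ([427.5, 176.8], 64), ([433.1, 186.9], 31), ([470.0, 214.3], 838)] [ 0.60800388 -0.33011528  0.23366995]
```

```bash
python3 -m handwheel '[[[0.2,0.4,0.3,0,1],[0.4,0.8,0.5,0,1],[0.5,1,0.5,0,1]]]' >/dev/null; python3 -m handwheel '[[[0.2,0.4,0,0,1],[0.4,0.8,0,0,1],[0.6,1,0,0,1],[0.6,1,0,0,1],[0.6,1,0,0,1]]]'
python3 - <<'E'
from h import *
p,K,T=cap('wrist');cv2.imwrite('pics/w14.png',p[:,:,::-1])
u=proj((.664,-.048,.016),K,T);print(u, balls(p))
for c,a in balls(p):
    w=ray(c,K,T,.016); print(c,a,w.round(3),'r',np.hypot(*(w[:2]-[.664,-.0495])).round(3))
u=u.astype(int)
cr=cv2.resize(p[max(u[1]-70,0):u[1]+70,u[0]-70:u[0]+70],None,fx=4,fy=4,interpolation=cv2.INTER_CUBIC)
# expected ball radius in px
rp=K[0,0]*.01/ (T[:3,:3]@[.664,-.048,.016]+T[:3,3])[2]*4;print('rp',rp)
h=cv2.HoughCircles(cv2.GaussianBlur(cv2.cvtColor(cr,cv2.COLOR_RGB2GRAY),(5,5),0),cv2.HOUGH_GRADIENT,1,1.5*rp,param1=60,param2=14,minRadius=int(.8*rp),maxRadius=int(1.2*rp))
for k in h[0]:
    w=ray(k[:2]/4+[u[0]-70,max(u[1]-70,0)],K,T,.016);print('hough',k.round(0),np.hypot(*(w[:2]-[.664,-.0495])).round(3),cr[int(k[1]),int(k[0])])
E
```

```text
time_s: 25.9
ee_pos: [0.7154, -0.1298, 0.2781]
tcp_rot: [-0.008, 0.139, 0.99, 0.0]
contact_force: [0.3, -1.0, -0.2]
width: 0.0883
[299.06401957 115.94749789] [([347.9, 75.3], 81), ([292.6, 90.7], 156), ([320.7, 103.5], 316), ([277.9, 102.3], 119), ([248.2, 120.8], 93), ([290.8, 138.0], 278), ([268.7, 148.9], 64), ([340.3, 160.6], 226), ([300.0, 170.8], 123)]
[347.9, 75.3] 81 [0.631 0.028 0.016] r 0.085
[292.6, 90.7] 156 [ 0.629 -0.049  0.016] r 0.035
[320.7, 103.5] 316 [ 0.656 -0.015  0.016] r 0.035
[277.9, 102.3] 119 [ 0.638 -0.072  0.016] r 0.034
[248.2, 120.8] 93 [ 0.651 -0.119  0.016] r 0.07
[290.8, 138.0] 278 [ 0.69  -0.067  0.016] r 0.031
[268.7, 148.9] 64 [ 0.697 -0.101  0.016] r 0.061
[340.3, 160.6] 226 [ 0.742 -0.005  0.016] r 0.09
[300.0, 170.8] 123 [ 0.74  -0.065  0.016] r 0.078
rp 28.44462075962764
hough [188. 224.  27.] 0.037 [169 159 134]
hough [394. 552.  32.] 0.107 [63 65 59]
```

```bash
python3 -c "
from workcell import manip
print(manip.finish_job(), manip.state()['time_s'])"
```

```text
the job is handed in; nothing more can be done
the job is handed in; nothing more can be done
```

The job is handed in at about 26 s on the robot's clock; no verdict is reported. By my last checks, the pot is docked, all six balls are in it and the tray is empty and flat.

**What I did:**
- **Docking:** I pushed the pot with the open fingers straddling its outer wall, first sideways and then forward into the yoke.
- **Pouring:** I pinched the tray's grip plate across its width instead of along the tray's x, because the moves cannot tilt the tool. I carried it level at 60 N, then eased the grip down to 7 N so the nose swung down over the pot and the balls rolled out.
- **Putting the tray back:** I lowered the nose onto the bench at the original spot so the tray pivoted flat, then let go.

**What the last checks showed:**
- **Pot:** the circle fitted to its rim lies about 5 mm from the yoke centre I measured, inside the 12 mm limit.
- **Balls:** the colour blobs inside the pot add up in area to six balls, two single and two pairs. A circle search on the same picture found only one of them, so the count rests on the blob areas and on the viewed picture of the empty tray.
- **Tray:** the top of its grip plate is back within 2–3 mm of where it started, and the bench took the load at the original grip height. I judged it flat from those numbers, not from a viewed picture.
- **Jar, torch and wrench:** the arm never touched them and they looked in place in the pictures I viewed, but I did not measure their positions again at the end.

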